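Get two hub flanges out from behind the stock in a parts bay

ROBOT

A 6-joint arm with a two-finger parallel gripper is mounted at the origin on the work surface. World frame = base frame: x ahead of the robot, y to its left, z up, the work surface at z = 0. Lengths are in mm, angles in rad, forces in N, time in s.
With the tool pointing down it reaches from about 350 to 775 mm from the base axis. Payload 7.3 kg.
Tool frame: the origin (TCP) lies midway between the tips of the shut fingers; the grasp point (between the pads) lies 19 mm behind it; z points along the fingers, y is the line along which they close (so a half turn about z gives the same grasp; the last joint's range is limited). The gripper opens to 92 mm and grips with 3 to 60 N. Pads are 19 mm wide; open, the fingers measure 130 mm over their backs; the gripper's body (75 mm by 190 mm) begins 47 mm behind the grasp point.
Start: joints at [-1.325, 0.342, 1.524, -0, 1.275, -0.146], TCP at [200.496, -485.228, 226.741] pointing down, gripper open.
Joint ranges: [-2.53, 2.53], [-0.77, 2.02], [0.04, 2.7], [-1, 4.14], [0.28, 2.66], [-3.11, 3.11]. Speed limits (rad/s): [2.57, 2.57, 3.14, 3.14, 3.14, 3.14].

INTERFACE

Orientations are given as a 3x3 rotation matrix whose columns are the frame's x, y, z axes.
In Python, from rig import readout, capture, camera_params, job, regions_of gives the robot as it stands.
- The arm moves only by the tool jog_arm, never from a script. Its argument "steps" is one flat list of numbers, 5 for each row, row after row: the closure, from 0 (fully open) to 1 (shut), then the shift along the tool's x, y, z in m, then the turn about the tool's z in degrees. In form: [jaw, tx, ty, tz, roll, jaw, tx, ty, tz, roll, ...]. A call has 1 to 20 rows; each row shifts and turns the commanded pose from where the row before left it, along the tool's axes as they then stand; what a row does not reach is not made up. A row lasts 1/8 s, in which the tool goes at most 62.5 mm and 10.7 degrees, less where a joint would pass 70% of its speed; a pose out of reach is approached as far as the arm can. A call with a gripper value outside its range is refused whole. The fingers move at their own pace and stop on an object; "newtons" is the grip in N (left out, the last holds). Time passes only in rows, so rows that do not move let the fingers close. It gives the time, the measured TCP pose, the force, the opening and the grip force at its end, in the units of the state.
- readout.state(): the state, without advancing time (a new reading comes with each control period).
- capture(name): name is "side" or "top" or "wrist"; returns (picture, depth): 400x640x3 uint8, red, green, blue; 400x640 float32, mm along the optical axis (not along the pixel's ray), 0 where there is no reading.
- camera_params(name): a dict with "intrinsics" (3x3 intrinsics, pixels), "R" (3x3) and "t" (3): a world point X has camera coordinates R X + t; the wrist camera has in their place "mount" (4x4, takes a point from camera to tool coordinates, whose origin is the TCP and whose axes are the flange's). Camera axes: x right, y down, z forward; pixel columns grow to the right and rows downward; lengths in mm; the calibration is good to about 2 mm. A picture is of the moment at which its call begins: read the wrist's pose just before it. camera_params takes no time and is no camera call.
- job.finish_job(): hands the job in; it is judged then, once.
Trained networks look in the newest picture that a camera, given by its name, has taken for a name from the list of things; names that differ only in an ending like _2 or _b are one class to them, and where a whole thing is asked for, a point or a joint stands for the part that bears it (a point fixed in the world has none). Each returns a list of dicts, best first, with "score" (0 to 1); they miss things now and then, are a little off and sometimes report something else, mostly with a low value. They report only what shows in the picture. A call takes as long as a camera call.
- regions_of(camera, target): "pixels" (400x640 bool, what is visible of it) and "bbox" ([left, top, right, bottom] in pixels, round what is visible of it).
The state is a dict: "time": time; "joint_positions": joint angles; "qvel": joint speeds; "tau": joint torques, N m; "position": TCP position; "ee_rot": TCP orientation; "force": force on the tool from outside, world axes, zero at the start; "ft_torque": the same for the moment, N m; "width": finger opening in mm; "grip_force": force on a finger pad.
Only numpy, scipy, OpenCV 4.12 (cv2) and the standard library are available. Lean on these libraries where they do the work, as an engineer would, in place of code of your own. Each camera call takes 0.05 s, during which the arm holds its last target. There are 200 camera calls.

TASK

First move the white canister and the cardboard carton, which stand in front of the flanges in the blue bay, out of the way and stand them upright anywhere on the black mat, leaving the flanges in their places meanwhile. Then stack the two flanges face to face in the middle of the wooden tray: the one with its hub pointing down goes in first, and the one with its hub pointing up is set squarely on top of it. Only then put the canister and the carton back upright exactly where each stood at the start, and leave the boot, the spanner and the open bin alone.

Things in the scene. Friction and masses are not known exactly. Their poses are not given: they have to be found in the camera images.
- canister: White round canister (spin-on filter), 58 mm diameter, 105 mm tall, about 0.35 kg, loose; stands upright in the front row (the robot's side) of the bay. Origin: centre of its underside; z up.
- carton: Plain cardboard carton, 50 x 50 mm, 110 mm tall, about 0.3 kg, loose; stands upright in the front row of the bay, beside the canister. Origin: centre of its underside; x and y square to its sides, z up.
- flange_down: Steel hat-shaped flange lying hub down: hub 36 mm diameter from 0 to 30 mm above its origin, then a round brim 60 mm diameter from 30 to 38 mm; from above a flat disc with a ring of bolt holes round a dark bore. About 0.32 kg, loose, back row of the bay. Origin: centre of its underside (the hub's end); z up. It stays this way up.
- flange_up: The same steel flange lying hub up: round brim 60 mm diameter from 0 to 8 mm above its origin, then the hub 36 mm diameter from 8 to 38 mm. About 0.32 kg, loose, back row of the bay, beside the other flange. Origin: centre of its underside (the brim's flat face); z up. It stays this way up.
- bay: Blue sheet-steel stock bay, fixed, open above and towards the robot: inside 190 mm (x) by 260 mm (y), floor 4 mm thick, side and back (+x) walls 4 mm thick, 34 mm high. Origin: under its centre, on the bench top. Flanges stand 35 mm behind (+x) the origin, canister and carton 31 mm in front, about 110 mm apart in y; the gap between the rows of things is only 1 to 16 mm.
- mat: Black rubber mat, the side area: 220 mm (x) by 160 mm (y), 4 mm thick, fixed to the bench. Origin: under its centre, on the bench top.
- tray: Square wooden tray, fixed: 160 x 160 mm outside, rim 24 mm high and 6 mm thick, inner floor 6 mm above the bench. Origin: under its centre, on the bench top.
- boot: Bystander: loose black ribbed rubber boot, up to 62 mm diameter, 50 mm tall, between the robot and the bay. Origin: centre of its underside.
- spanner: Bystander: loose steel spanner, 170 mm long, lying flat near the far right of the bench. Its length is along its x axis.
- bin: Bystander: loose open grey plastic bin, 90 x 120 mm, 60 mm high, near the far left of the bench. Origin: centre of its underside.

How it is judged (in metres and radians):
On the way, in this order (a step that is already met when the one before it is completed fails the run):
1. canister and carton both stand released on the mat, the flanges still in their places (x of canister in the frame of mat between -0.11 and 0.11 m and y of canister in the frame of mat between -0.08 and 0.08 m and z of canister in the frame of mat between 0 and 0.008 m and angle between each of canister, carton's own z axis and vertical below 0.1 rad and x of carton in the frame of mat between -0.11 and 0.11 m and y of carton in the frame of mat between -0.08 and 0.08 m and z of carton in the frame of mat between 0 and 0.008 m and contact force between the fingers and canister below 0.1 N and linear speed of each of canister, carton below 0.02 m/s and contact force between the fingers and carton below 0.1 N and distance of each of flange_up, flange_down from where it was at the start of the episode below 0.04 m), for 0.2 s.
2. the hub-down flange stands released in the middle of the tray, canister and carton still on the mat (horizontal distance between flange_down and tray below 0.015 m and z of flange_down in the frame of tray between 0.002 and 0.01 m and angle between each of flange_down, canister, carton's own z axis and vertical below 0.1 rad and contact force between the fingers and flange_down below 0.1 N and linear speed of flange_down below 0.02 m/s and x of canister in the frame of mat between -0.11 and 0.11 m and y of canister in the frame of mat between -0.08 and 0.08 m and z of canister in the frame of mat between 0 and 0.008 m and x of carton in the frame of mat between -0.11 and 0.11 m and y of carton in the frame of mat between -0.08 and 0.08 m and z of carton in the frame of mat between 0 and 0.008 m), for 0.2 s.
3. the hub-up flange lies released squarely on it, canister and carton still on the mat (horizontal distance between flange_down and tray below 0.015 m and z of flange_down in the frame of tray between 0.002 and 0.01 m and angle between each of flange_down, flange_up, canister, carton's own z axis and vertical below 0.1 rad and horizontal distance between flange_up and flange_down below 0.008 m and z of flange_up in the frame of flange_down between 0.034 and 0.042 m and contact force between the fingers and flange_up below 0.1 N and linear speed of flange_up below 0.02 m/s and x of canister in the frame of mat between -0.11 and 0.11 m and y of canister in the frame of mat between -0.08 and 0.08 m and z of canister in the frame of mat between 0 and 0.008 m and x of carton in the frame of mat between -0.11 and 0.11 m and y of carton in the frame of mat between -0.08 and 0.08 m and z of carton in the frame of mat between 0 and 0.008 m), for 0.2 s.
At the end, for the whole second after the job is handed in: The hub-down flange stands upright on the tray floor within 15 mm of the tray's centre, the hub-up flange lies flat on it within 8 mm of its axis, the canister and the carton stand upright within 15 mm of where each started, and all four are released and at rest (horizontal distance between flange_down and tray below 0.015 m and z of flange_down in the frame of tray between 0.002 and 0.01 m and angle between each of flange_down, flange_up, canister, carton's own z axis and vertical below 0.1 rad and horizontal distance between flange_up and flange_down below 0.008 m and z of flange_up in the frame of flange_down between 0.034 and 0.042 m and distance of each of canister, carton from where it was at the start of the episode below 0.015 m and contact force between the fingers and canister below 0.1 N and linear speed of each of canister, carton, flange_up, flange_down below 0.02 m/s and contact force between the fingers and carton below 0.1 N and contact force between the fingers and flange_up below 0.1 N and contact force between the fingers and flange_down below 0.1 N); the robot touches nothing.
It fails at once if the boot is disturbed (moved more than 20 mm) (distance of boot from where it was at the start of the episode above 0.02 m).
It fails at once if the spanner is disturbed (moved more than 20 mm) (distance of spanner from where it was at the start of the episode above 0.02 m).
It fails at once if the bin is disturbed (moved more than 20 mm) (distance of bin from where it was at the start of the episode above 0.02 m).
It also fails if it takes over 136 s, if anything falls off the work surface, if the arm or the gripper's body presses on something with over 40 N, if the wrist force passes 120 N, or if a joint passes its speed limit or range.

## Working session

There is one attempt and no reset: what is moved stays moved. The work goes in short steps, Python scripts to look and compute and a tool call to move; the robot and the scene stay as the last step left them, time stands still between calls to the robot, and variables do not carry over. Pictures are saved under pics/ and viewed, at most 14 in all, crops included, and the job is handed in when it is done.

Besides the shell and the picture viewer there is one more tool, called after "Emit:" by a JSON object that holds its "api" and its "payload". jog_arm: Moves the arm, as the interface text tells. Its arguments: {"type":"object","properties":{"steps":{"type":"array"},"newtons":{"type":"number"}},"required":["steps"]}

```bash
mkdir -p pics
cat > h.py <<'E'
import numpy as np, cv2
from rig import readout, capture, camera_params, job, regions_of
def world(cam, depth, mask):
    p=camera_params(cam); K=np.array(p["intrinsics"]); v,u=np.nonzero(mask&(depth>0)); d=depth[v,u]
    c=np.stack([(u-K[0,2])/K[0,0]*d,(v-K[1,2])/K[1,1]*d,d])
    if "R" in p: return (np.array(p["R"]).T@(c-np.array(p["t"]).reshape(3,1))).T
    s=readout.state(); M=np.array(p["mount"]); c=M[:3,:3]@c+M[:3,3:4]
    return (np.array(s["ee_rot"])@c).T+np.array(s["position"])
def toplayer(P,tol=4):
    z=np.percentile(P[:,2],97); return P[P[:,2]>z-tol]
E
python3 - <<'E'
from h import *
s=readout.state(); print(s["position"],np.round(s["ee_rot"],3).tolist(),s["time"],s["force"])
for cam in("top","side"):
    im,d=capture(cam); cv2.imwrite(f"pics/{cam}0.png",im[:,:,::-1])
    for t in("canister","carton","flange_down","flange_up","bay","mat","tray","boot","bin","spanner"):
        for r in regions_of(cam,t)[:2]:
            P=world(cam,d,r["pixels"])
            if len(P)<10: continue
            T=toplayer(P); (c,sz,a)=cv2.minAreaRect(T[:,:2].astype(np.float32))
            print(cam,t,round(r["score"],2),r["bbox"],len(P),"ztop",P[:,2].max().round(),"top: mean",T.mean(0).round(1),"rect",np.round(c,1),np.round(sz,1),round(a,1),"P rng",np.percentile(P,2,0).round(),np.percentile(P,98,0).round())
E
```

```text
[ 200.37126218 -484.81933933  226.04689693] [[0.924, 0.382, -0.0], [0.382, -0.924, 0.001], [0.0, -0.002, -1.0]] 0.0 [-0.52490623 -0.34501408 -0.55875108]
top canister 0.6 [335.2, 184.3, 360.9, 209.5] 473 ztop 114.0 top: mean [541.5 -59.9 109.7] rect [540.9 -59.6] [52.3 55.2] 32.6 P rng [512. -85.  13.] [565. -32. 112.]
top carton 0.82 [294.4, 184.8, 320.4, 212.0] 456 ztop 118.0 top: mean [541.   48.5 114.6] rect [541.8  48.5] [49.3 49.2] 86.0 P rng [516.  23.  27.] [565.  72. 117.]
top flange_down 0.94 [340.0, 164.9, 365.1, 189.1] 401 ztop 110.0 top: mean [603.2 -76.4  44.1] rect [602.3 -76.2] [61.3 57.1] 32.1 P rng [ 577. -104.    4.] [632. -50.  46.]
top flange_down 0.37 [338.4, 184.7, 359.9, 211.6] 426 ztop 114.0 top: mean [541.5 -59.2 109.8] rect [540.4 -58.8] [51.8 53.4] 36.0 P rng [513. -83.  51.] [565. -33. 112.]
top flange_up 0.59 [299.6, 167.8, 320.5, 184.7] 307 ztop 49.0 top: mean [606.6  44.5  42.9] rect [606.6  44. ] [32.7 32.3] 2.3 P rng [581.  20.   8.] [630.  68.  45.]
top bay 0.74 [279.6, 151.0, 380.9, 226.6] 5319 ztop 117.0 top: mean [614.2  -4.7  33.8] rect [573.  -
[... 2421 characters left out ...]
 4.] [403.   7.  52.]
side boot 0.52 [304.1, 178.6, 333.3, 233.9] 1324 ztop 118.0 top: mean [541.7  50.4 114.4] rect [542.5  49.7] [54.2 50.8] 83.7 P rng [516.  27.   9.] [567.  76. 116.]
side bin 0.64 [171.7, 265.9, 253.6, 347.1] 4270 ztop 64.0 top: mean [698.2 315.2  59.5] rect [698.  311.8] [121.7  91.9] 77.2 P rng [645. 248.   1.] [750. 377.  61.]
side spanner 0.57 [260.5, 119.6, 315.7, 134.4] 307 ztop 13.0 top: mean [ 699.7 -327.     8.2] rect [ 703.9 -327.8] [ 37.7 165.5] 77.9 P rng [ 625. -357.   -0.] [ 781. -296.   11.]
side spanner 0.41 [379.0, 190.0, 407.6, 222.3] 610 ztop 54.0 top: mean [376.7 -19.9  49.9] rect [377.7 -20.7] [38.2 36.6] 53.2 P rng [351. -35.   0.] [403.   7.  52.]
```

Run:
```python
from h import *
im=cv2.imread("pics/top0.png"); cv2.imwrite("pics/top0c.png",cv2.resize(im[110:280,165:485],None,fx=2.5,fy=2.5,interpolation=cv2.INTER_CUBIC))
```

```text
(no output)
```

View pics/top0c.png

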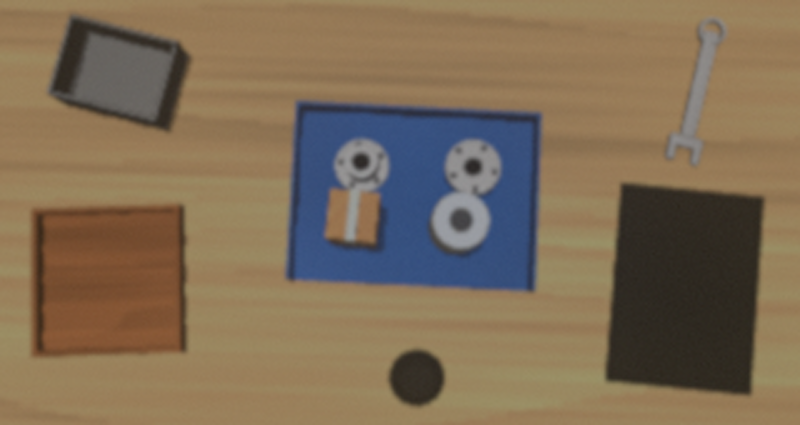

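Emit:
{"api": "jog_arm", "payload": {"steps": [0,0,0,-0.02,7.4,0,0,0,-0.02,7.5,0,0,0,-0.02,7.5], "newtons": 25}}

```text
time: 1.48
position: [200.5, -485.2, 287.3]
ee_rot: [[1.0, -0.003, 0.0], [-0.003, -1.0, 0.0], [0.0, -0.0, -1.0]]
force: [0.3, -0.8, -0.1]
width: 92.0
grip_force: 0.0
```

Emit:
{"api": "jog_arm", "payload": {"steps": [0,0.0284,-0.0355,0,0,0,0.0284,-0.0355,0,0,0,0.0284,-0.0355,0,0,0,0.0284,-0.0355,0,0,0,0.0284,-0.0355,0,0,0,0.0284,-0.0355,0,0,0,0.0284,-0.0355,0,0,0,0.0284,-0.0355,0,0,0,0.0284,-0.0355,0,0,0,0.0284,-0.0355,0,0,0,0.0284,-0.0355,0,0,0,0.0284,-0.0355,0,0,0,0,0,0.035,0,0,0,0,0.035,0,0,0,0,0.035,0,0,0,0,0.01,0,0,0,0,0,0]}}

```text
time: 3.6
position: [541.1, -59.0, 171.9]
ee_rot: [[1.0, 0.001, -0.0], [0.001, -1.0, -0.0], [-0.0, 0.0, -1.0]]
force: [-0.1, -0.2, 0.2]
width: 91.9
grip_force: 0.0
```

Run:
```python
from h import *
s=readout.state(); print(s["position"])
im,d=capture("wrist"); cv2.imwrite("pics/w1.png",im[:,:,::-1])
for t in("canister","carton","flange_down","flange_up"):
    for r in regions_of("wrist",t)[:1]:
        P=world("wrist",d,r["pixels"]); T=toplayer(P); (c,sz,a)=cv2.minAreaRect(T[:,:2].astype(np.float32))
        print(t,round(r["score"],2),r["bbox"],len(P),T.mean(0).round(1),np.round(c,1),np.round(sz,1),round(a,1))
```

```text
[541.08349787 -59.03669065 171.92032383]
canister 0.82 [283.7, 152.7, 373.3, 259.3] 6728 [542.9 -60.8 110.3] [541.6 -60.9] [56.5 56.7] 71.1
carton 0.83 [120.9, 156.7, 238.0, 257.8] 9608 [544.5  47.2 115.6] [541.8  36.6] [73.2 50.8] 85.9
flange_down 0.81 [309.8, 80.1, 382.7, 153.0] 4256 [605.8 -77.   43.4] [605.  -77.1] [58.  58.7] 72.8
flange_up 0.67 [173.0, 79.6, 245.3, 148.8] 3634 [607.4  42.8  43.3] [607.1  43.2] [35.2 34.6] 89.9
```

View pics/w1.png

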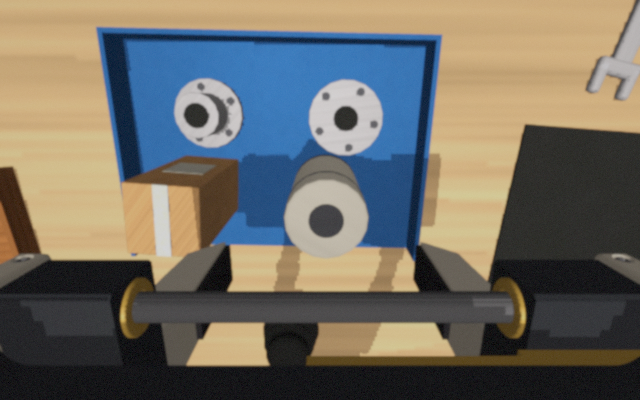

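Emit:
{"api": "jog_arm", "payload": {"steps": [0,0,0.001,0.03,0,0,0,0,0.03,0,0,0,0,0.03,0,0,0,0,0.016,0,0,0,0,0,0,1,0,0,0,0,1,0,0,0,0,1,0,0,0,0,1,0,0,0,0,1,0,0,0,0,1,0,0,0,0]}}

```text
time: 5.22
position: [541.2, -60.2, 66.1]
ee_rot: [[1.0, 0.001, 0.001], [0.001, -1.0, -0.0], [0.001, 0.0, -1.0]]
force: [-0.7, -1.3, 3.5]
width: 57.3
grip_force: 25.0
```

Emit:
{"api": "jog_arm", "payload": {"steps": [1,0,0,-0.01,0,1,0,0,-0.03,0,1,0,0,-0.03,0,1,0,0.015,0,0,1,-0.002,0.035,0,0,1,-0.002,0.035,0,0,1,-0.002,0.035,0,0,1,-0.002,0.035,0,0,1,-0.002,0.035,0,0,1,-0.001,0.035,0,0,1,0,0.015,0,0,1,0,0,0,0,1,0,0,0.03,0,1,0,0,0.025,0,1,0,0,0.01,0,1,0,0,0.004,0,1,0,0,0,0]}}

```text
time: 7.35
position: [530.6, -299.8, 67.3]
ee_rot: [[1.0, 0.001, 0.001], [0.001, -1.0, -0.001], [0.001, 0.001, -1.0]]
force: [0.1, -0.1, -3.7]
width: 57.5
grip_force: 25.0
```

Emit:
{"api": "jog_arm", "payload": {"steps": [1,0,0,0.001,0,1,0,0,0,0,0.3,0,0,0,0,0,0,0,0,0,0,0,0,0,0,0,0,0,0,0,0,0,0,-0.03,0,0,0,0,-0.04,0,0,0,0,-0.04,0,0,0,0,0,0]}}

```text
time: 8.6
position: [531.7, -301.1, 179.6]
ee_rot: [[1.0, 0.001, 0.006], [0.001, -1.0, -0.005], [0.006, 0.005, -1.0]]
force: [0.6, -0.1, 0.2]
width: 91.7
grip_force: 0.0
```

Emit:
{"api": "jog_arm", "payload": {"steps": [0,0.001,-0.034,0,0,0,0.001,-0.034,0,0,0,0.001,-0.035,0,0,0,0.001,-0.035,0,0,0,0.001,-0.035,0,0,0,0.001,-0.035,0,0,0,0.001,-0.035,0,0,0,0.001,-0.035,0,0,0,0.001,-0.035,0,0,0,0.002,-0.035,0,0,0,0,0,0,4,0,0,0,0,0]}}

```text
time: 10.1
position: [540.3, 48.5, 174.8]
ee_rot: [[0.998, -0.068, -0.002], [-0.068, -0.998, -0.0], [-0.002, 0.0, -1.0]]
force: [-0.5, 0.9, 0.3]
width: 91.6
grip_force: 0.0
```

Run:
```python
from h import *
s=readout.state(); print(s["position"],s["ee_rot"][0])
im,d=capture("wrist")
for t in("carton","flange_up","flange_down"):
    for r in regions_of("wrist",t)[:1]:
        P=world("wrist",d,r["pixels"]); T=toplayer(P); (c,sz,a)=cv2.minAreaRect(T[:,:2].astype(np.float32))
        print(t,round(r["score"],2),r["bbox"],len(P),T.mean(0).round(1),np.round(c,1),np.round(sz,1),round(a,1))
im,d=capture("top")
for r in regions_of("top","canister")[:2]:
    T=toplayer(world("top",d,r["pixels"])); print(r["score"],T.mean(0),cv2.minAreaRect(T[:,:2].astype(np.float32)))
```

```text
[540.34512435  48.45315066 174.80241075] [ 0.99771564 -0.06753568 -0.00156242]
carton 0.87 [283.9, 155.6, 361.4, 255.6] 6927 [543.3  47.3 114.3] [542.   47.4] [50.  50.6] 85.8
flange_up 0.57 [288.5, 75.4, 355.1, 147.8] 3520 [606.9  42.8  42.5] [606.3  43. ] [35.2 34.8] 86.4
0.81 [ 529.87164905 -298.51574998  109.45529412] ((529.4833374023438, -297.64239501953125), (50.55558776855469, 53.174041748046875), 89.10799407958984)
```

Emit:
{"api": "jog_arm", "payload": {"steps": [0,0.0015,0,0.03,0,0,0,0,0.03,0,0,0,0,0.03,0,0,0,0,0.019,0,0,0,0,0,0,1,0,0,0,0,1,0,0,0,0,1,0,0,0,0,1,0,0,0,0,1,0,0,0,0,1,0,0,0,0]}}

```text
time: 11.78
position: [542.4, 47.9, 66.9]
ee_rot: [[0.998, -0.069, 0.0], [-0.069, -0.998, -0.0], [0.0, 0.0, -1.0]]
force: [-0.8, 0.3, 2.1]
width: 49.8
grip_force: 24.9
```

Emit:
{"api": "jog_arm", "payload": {"steps": [1,0,0,-0.01,0,1,0,0,-0.03,0,1,0,0,-0.03,0,1,0,0,-0.03,0,1,0,0,-0.03,0,1,0,0,0,-4,1,-0.01,0.028,0,0,1,-0.01,0.033,0,0,1,-0.01,0.033,0,0,1,-0.01,0.033,0,0,1,-0.01,0.033,0,0,1,-0.01,0.033,0,0,1,-0.01,0.033,0,0,1,-0.01,0.033,0,0,1,-0.01,0.033,0,0,1,-0.01,0.033,0,0,1,-0.012,0.033,0,0,1,0,0,0,0]}}

```text
time: 14.02
position: [429.7, -312.0, 196.7]
ee_rot: [[1.0, -0.002, -0.0], [-0.002, -1.0, -0.0], [-0.0, 0.0, -1.0]]
force: [-0.5, -0.4, -2.7]
width: 50.1
grip_force: 25.0
```

Emit:
{"api": "jog_arm", "payload": {"steps": [1,0,0,0.03,0,1,0,0,0.03,0,1,0,0,0.03,0,1,0,0,0.025,0,1,0,0,0.01,0,1,0,0,0.004,0,1,0,0,0,0]}}

```text
time: 14.9
position: [431.0, -310.2, 68.3]
ee_rot: [[1.0, 0.001, 0.001], [0.001, -1.0, -0.001], [0.001, 0.001, -1.0]]
force: [0.1, -1.0, -2.5]
width: 50.0
grip_force: 25.0
```

Emit:
{"api": "jog_arm", "payload": {"steps": [1,0,0,0.001,0,1,0,0,0,0,0.3,0,0,0,0,0,0,0,0,0,0,0,0,0,0,0,0,0,0,0,0,0,0,-0.03,0,0,0,0,-0.04,0,0,0,0,-0.04,0,0,0,0,0,0]}}

```text
time: 16.15
position: [432.0, -311.4, 179.9]
ee_rot: [[1.0, 0.001, 0.005], [0.001, -1.0, -0.005], [0.005, 0.005, -1.0]]
force: [0.7, -0.2, -0.6]
width: 91.7
grip_force: 0.0
```

Run:
```python
from h import *
s=readout.state(); print(s["position"],s["ee_rot"][0])
im,d=capture("side"); cv2.imwrite("pics/s2.png",cv2.resize(im[90:300,200:480,::-1],None,fx=2.5,fy=2.5))
im,d=capture("top")
for t in("canister","carton","flange_down","flange_up"):
  for r in regions_of("top",t)[:1]:
    T=toplayer(world("top",d,r["pixels"])); print(t,r["score"],T.mean(0),cv2.minAreaRect(T[:,:2].astype(np.float32)))
```

```text
[ 432.00076654 -311.38606502  179.9124786 ] [9.99987336e-01 9.30943283e-04 4.94579737e-03]
canister 0.69 [ 529.07876759 -298.44215226  109.12326841] ((528.476806640625, -298.1993713378906), (50.19207000732422, 55.22230911254883), 2.22001314163208)
carton 0.46 [467.67820141 319.54609311  24.09145881] ((472.2334289550781, 315.6058349609375), (159.9288330078125, 161.80332946777344), 3.571857452392578)
flange_down 0.7 [603.82204448 -75.96530805  42.87106672] ((603.1633911132812, -75.54178619384766), (57.07930374145508, 56.407203674316406), 0.9640746116638184)
flange_up 0.76 [606.64760584  43.8012441   42.77788004] ((606.1869506835938, 43.99748229980469), (32.69517135620117, 32.263389587402344), 2.0508084297180176)
```

View pics/s2.png

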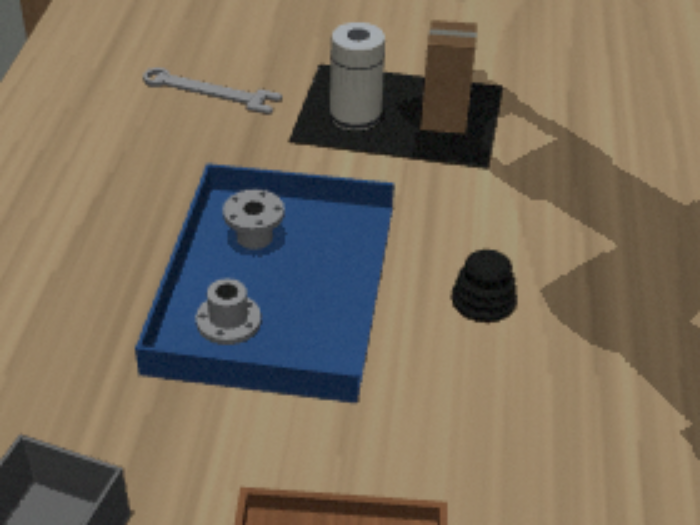

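Emit:
{"api": "jog_arm", "payload": {"steps": [0.17,0.0215,-0.029,0,0,0.17,0.0215,-0.029,0,0,0.17,0.0215,-0.029,0,0,0.17,0.0215,-0.029,0,0,0.17,0.0215,-0.029,0,0,0.17,0.0215,-0.029,0,0,0.17,0.0215,-0.029,0,0,0.17,0.0235,-0.032,0,0,0.17,0,0,0,0,0.17,0,0,0,0]}}

```text
time: 17.7
position: [603.9, -75.2, 175.8]
ee_rot: [[1.0, 0.001, -0.002], [0.001, -1.0, -0.0], [-0.002, 0.0, -1.0]]
force: [-0.2, -0.5, 0.1]
width: 76.2
grip_force: 0.0
```

Run:
```python
from h import *
s=readout.state(); print(s["position"],s["width"])
im,d=capture("wrist")
for t in("flange_up","flange_down"):
    for r in regions_of("wrist",t)[:1]:
        P=world("wrist",d,r["pixels"]); T=toplayer(P); (c,sz,a)=cv2.minAreaRect(T[:,:2].astype(np.float32))
        print(t,round(r["score"],2),r["bbox"],len(P),T.mean(0).round(1),np.round(c,1),np.round(sz,1),round(a,1))
```

```text
[603.87794383 -75.16618685 175.77037793] 76.20401728962268
flange_up 0.62 [164.2, 147.6, 232.1, 213.6] 3190 [607.2  42.4  42.7] [606.6  42.5] [35.  35.4] 72.9
flange_down 0.62 [290.2, 157.3, 360.2, 224.7] 3557 [605.3 -77.6  42.8] [604.7 -77.8] [59.  58.5] 11.0
```

Emit:
{"api": "jog_arm", "payload": {"steps": [0.17,0.001,0.001,0.03,0,0.17,0,0,0.03,0,0.17,0,0,0.03,0,0.17,0,0,0.03,0,0.17,0,0,0.025,0,0.17,0,0,0.01,0,0.17,0,0,0,0,1,0,0,0,0,1,0,0,0,0,1,0,0,0,0,1,0,0,0,0,1,0,0,0,0], "newtons": 30}}

```text
time: 19.35
position: [606.2, -76.4, 22.8]
ee_rot: [[1.0, 0.001, 0.002], [0.001, -1.0, -0.001], [0.002, 0.001, -1.0]]
force: [-0.7, -2.1, 5.1]
width: 59.1
grip_force: 30.0
```

Emit:
{"api": "jog_arm", "payload": {"steps": [0.17,0,0,0,0,0.17,0,0,0,0,0.17,-0.001,0,0.004,0,0.17,0,0,0,0,1,0,0,0,0,1,0,0,0,0,1,0,0,0,0,1,0,0,0,0,1,0,0,-0.01,0,1,0,0,-0.03,0,1,0,0,-0.03,0,1,0,0,0,0]}}

```text
time: 20.85
position: [605.9, -76.3, 90.2]
ee_rot: [[1.0, 0.001, 0.005], [0.001, -1.0, -0.001], [0.005, 0.001, -1.0]]
force: [0.0, 1.4, -3.6]
width: 58.8
grip_force: 30.0
```

Run:
```python
from h import *
s=readout.state(); print(s["position"],s["width"],s["force"])
im,d=capture("side"); cv2.imwrite("pics/s3.png",cv2.resize(im[130:250,230:390,::-1],None,fx=4,fy=4))
```

```text
[605.94213239 -76.29305081  90.18631396] 58.84795720815123 [ 0.04942127  1.3931835  -3.57401468]
```

View pics/s3.png

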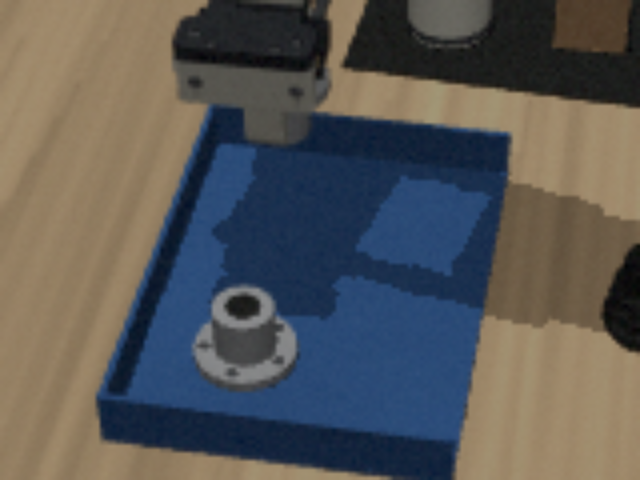

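Emit:
{"api": "jog_arm", "payload": {"steps": [1,0,0,-0.03,0,1,-0.005,-0.015,0,0,1,-0.011,-0.0325,0,0,1,-0.011,-0.0325,0,0,1,-0.011,-0.0325,0,0,1,-0.011,-0.0325,0,0,1,-0.011,-0.0325,0,0,1,-0.011,-0.0325,0,0,1,-0.011,-0.0325,0,0,1,-0.011,-0.0325,0,0,1,-0.011,-0.0325,0,0,1,-0.011,-0.0325,0,0,1,-0.011,-0.0325,0,0,1,-0.007,-0.0195,0,0,1,0,0,0,0,1,0,0,0,0,1,0,0,0,0]}}

```text
time: 23.02
position: [471.4, 315.0, 117.5]
ee_rot: [[1.0, -0.0, -0.0], [-0.0, -1.0, -0.0], [-0.0, 0.0, -1.0]]
force: [0.6, -0.7, -4.0]
width: 58.9
grip_force: 30.0
```

Run:
```python
from h import *
s=readout.state(); print(s["position"],s["width"],s["force"])
for c in("side","top","wrist"):
  im,d=capture(c); 
  if c=="side": cv2.imwrite("pics/s4.png",cv2.resize(im[200:400,230:480,::-1],None,fx=3,fy=3))
  for t in ("flange_down","tray"):
    for r in regions_of(c,t)[:1]:
      P=world(c,d,r["pixels"]); T=toplayer(P); print(c,t,r["score"],r["bbox"],T.mean(0),np.percentile(P,[2,98],0).round(1).tolist(),cv2.minAreaRect(T[:,:2].astype(np.float32)))
```

```text
[471.42712873 314.96539803 117.4757648 ] 58.866946424501464 [ 0.64059423 -0.72869065 -4.0227701 ]
side tray 0.66 [282.9, 287.1, 380.2, 375.1] [469.18325684 342.92515676  25.70805564] [[395.1, 238.2, 3.4], [549.8, 398.4, 25.6]] ((472.5849304199219, 320.5260314941406), (159.29324340820312, 171.939697265625), 3.662747621536255)
top tray 0.82 [177.2, 190.2, 240.0, 251.5] [473.72044792 277.25027735 108.32676593] [[393.4, 229.3, 0.7], [551.2, 392.3, 218.4]] ((471.8557434082031, 307.15545654296875), (160.0939178466797, 174.56253051757812), 2.4708540439605713)
wrist flange_down 0.95 [255.6, 220.9, 391.3, 346.3] [477.78790319 316.1848465  142.04036946] [[444.1, 289.9, 137.0], [500.0, 342.3, 143.2]] ((471.3685607910156, 316.9829406738281), (57.32197570800781, 60.11777114868164), 70.03705596923828)
wrist tray 0.71 [203.4, 85.5, 431.6, 255.3] [516.34763263 315.8280307   24.68024342] [[436.8, 239.2, 4.5], [550.7, 394.1, 24.7]] ((488.2417297363281, 316.5270690917969), (127.28901672363281, 160.66293334960938), 3.4843976497650146)
```

View pics/s4.png

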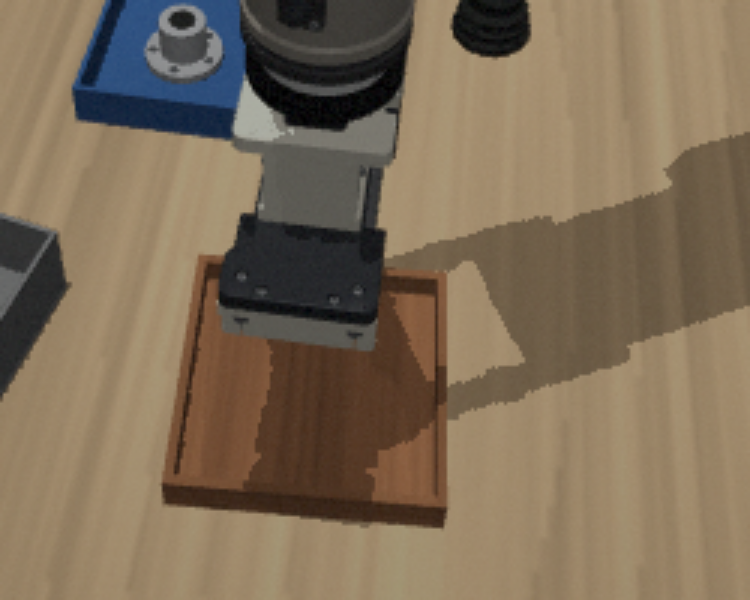

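Emit:
{"api": "jog_arm", "payload": {"steps": [1,0.001,-0.001,0.03,0,1,0,0,0.03,0,1,0,0,0.022,0,1,0,0,0.008,0,1,0,0,0.002,0,1,0,0,0,0,1,0,0,0,0]}}

```text
time: 24.35
position: [472.6, 317.1, 26.6]
ee_rot: [[1.0, 0.001, 0.002], [0.001, -1.0, 0.001], [0.002, -0.001, -1.0]]
force: [-0.8, 0.5, -4.4]
width: 59.0
grip_force: 30.0
```

Run:
```python
from h import *
s=readout.state(); print(s["position"],s["force"])
im,d=capture("wrist")
for r in regions_of("wrist","flange_down")[:1]:
  P=world("wrist",d,cv2.erode(r["pixels"].astype(np.uint8),np.ones((5,5)))>0); P=P[abs(P[:,2]-np.median(P[:,2]))<5]
  A=np.c_[P[:,:2]-P[:,:2].mean(0),np.ones(len(P))]; print(P.mean(0),np.linalg.lstsq(A,P[:,2],rcond=None)[0])
```

```text
[472.64501525 317.14432505  26.57132275] [-0.75713119  0.50818772 -4.4038655 ]
[480.74515436 317.42836567  50.56961539] [-5.28404925e-03  1.43401012e-03  5.05696154e+01]
```

Emit:
{"api": "jog_arm", "payload": {"steps": [1,0,0.001,0.003,0,1,0,0,0.001,0,1,0,0,0,0,1,0,0,0,0]}}

```text
time: 24.95
position: [472.1, 315.9, 21.7]
ee_rot: [[1.0, 0.001, -0.0], [0.001, -1.0, -0.0], [-0.0, 0.0, -1.0]]
force: [0.4, -0.2, -3.4]
width: 59.2
grip_force: 30.0
```

Still hanging (full weight), about 1 mm left.

Emit:
{"api": "jog_arm", "payload": {"steps": [1,0,0,0.001,0,1,0,0,0,0,1,0,0,0,0]}}

```text
time: 25.32
position: [472.1, 315.9, 20.7]
ee_rot: [[1.0, 0.001, 0.0], [0.001, -1.0, -0.0], [0.0, 0.0, -1.0]]
force: [-0.1, 0.5, -3.2]
width: 58.9
grip_force: 30.0
```

Emit:
{"api": "jog_arm", "payload": {"steps": [1,0,0,0.001,0,1,0,0,0,0,1,0,0,0,0]}}

```text
time: 25.7
position: [472.2, 315.9, 19.8]
ee_rot: [[1.0, 0.001, 0.0], [0.001, -1.0, 0.0], [0.0, -0.0, -1.0]]
force: [0.6, -0.5, -1.9]
width: 59.0
grip_force: 30.0
```

Emit:
{"api": "jog_arm", "payload": {"steps": [1,0,0,0.0005,0,1,0,0,0,0,0.17,0,0,0,0,0.17,0,0,0,0,0.17,0,0,0,0,0.17,0,0,-0.02,0,0.17,0,0,-0.04,0,0.17,0,0,-0.04,0,0.17,0,0,-0.03,0,0.17,0,0,0,0,0.17,0,0,0,0]}}

```text
time: 27.08
position: [471.6, 315.6, 148.3]
ee_rot: [[1.0, 0.001, -0.001], [0.001, -1.0, -0.001], [-0.001, 0.001, -1.0]]
force: [-0.8, -0.1, 0.7]
width: 76.1
grip_force: 0.0
```

Run:
```python
from h import *
s=readout.state(); print(s["position"],s["force"])
for c in("wrist","side"):
  im,d=capture(c)
  for r in regions_of(c,"flange_down")[:1]:
    P=world(c,d,r["pixels"]);T=toplayer(P); print(c,r["score"],T.mean(0),cv2.minAreaRect(T[:,:2].astype(np.float32)))
    A=np.c_[T[:,:2]-T[:,:2].mean(0),np.ones(len(T))]; print(np.linalg.lstsq(A,T[:,2],rcond=None)[0])
  for r in regions_of(c,"tray")[:1]:
    T=toplayer(world(c,d,r["pixels"])); print("tray",cv2.minAreaRect(T[:,:2].astype(np.float32)))
```

```text
[471.64000679 315.64016966 148.25719596] [-0.82335543 -0.13906994  0.68446271]
wrist 0.82 [472.7116477  316.3781669   43.45064293] ((471.5869140625, 316.40997314453125), (58.90018081665039, 57.92521667480469), 15.76518726348877)
[-9.31515182e-04  1.61416172e-03  4.34506429e+01]
tray ((471.43377685546875, 315.1859130859375), (160.67486572265625, 160.35206604003906), 3.4835269451141357)
side 0.73 [472.09253283 319.03480749  44.58917432] ((468.1400146484375, 323.60479736328125), (58.92715835571289, 75.76420593261719), 38.20075988769531)
[-8.27278844e-03  4.28166156e-02  4.45891743e+01]
tray ((473.0423583984375, 317.94500732421875), (159.43605041503906, 167.82737731933594), 3.416794776916504)
```

Emit:
{"api": "jog_arm", "payload": {"steps": [0.35,0.007,0.0115,0,0,0.35,0.016,0.032,0,0,0.35,0.016,0.032,0,0,0.35,0.016,0.032,0,0,0.35,0.016,0.032,0,0,0.35,0.016,0.033,0,0,0.35,0.016,0.033,0,0,0.35,0.016,0.033,0,0,0.35,0.016,0.033,0,0,0.35,0,0,0,0,0.35,0,0,0,0,0.35,0,0,0,0]}}

```text
time: 28.88
position: [606.9, 45.3, 149.2]
ee_rot: [[1.0, 0.002, -0.0], [0.002, -1.0, 0.0], [-0.0, -0.0, -1.0]]
force: [0.2, 0.8, 0.3]
width: 59.7
grip_force: 0.0
```

Run:
```python
from h import *
s=readout.state(); print(s["position"],s["force"],s["width"])
im,d=capture("wrist")
for r in regions_of("wrist","flange_up")[:1]:
    P=world("wrist",d,r["pixels"]);T=toplayer(P); print(r["score"],r["bbox"],T.mean(0),cv2.minAreaRect(T[:,:2].astype(np.float32)))
```

```text
[606.91053445  45.31680919 149.21187193] [0.1667959  0.80503851 0.28549604] 59.745033402812524
0.62 [288.6, 157.3, 359.5, 227.4] [607.17671558  43.72978837  42.16613287] ((606.5818481445312, 43.60170364379883), (34.44777297973633, 35.40978240966797), 89.4764633178711)
```

Emit:
{"api": "jog_arm", "payload": {"steps": [0.35,0,0.001,0.03,0,0.35,0,0,0.03,0,0.35,0,0,0.03,0,0.35,0,0,0.03,0,0.35,0,0,0.01,0,0.35,0,0,0.002,0,0.35,0,0,0,0,0.35,0,0,0,0,1,0,0,0,0,1,0,0,0,0,1,0,0,0,0,1,0,0,0,0,1,0,0,0,0]}}

```text
time: 30.6
position: [607.4, 43.4, 17.3]
ee_rot: [[1.0, 0.001, 0.0], [0.001, -1.0, -0.0], [0.0, 0.0, -1.0]]
force: [-0.2, -0.4, 1.5]
width: 35.4
grip_force: 30.0
```

Emit:
{"api": "jog_arm", "payload": {"steps": [1,0,0,-0.01,0,1,0,0,-0.03,0,1,0,0,-0.03,0,1,0,0,-0.03,0,1,-0.007,-0.0125,0,0,1,-0.016,-0.032,0,0,1,-0.016,-0.032,0,0,1,-0.016,-0.032,0,0,1,-0.016,-0.032,0,0,1,-0.016,-0.033,0,0,1,-0.016,-0.033,0,0,1,-0.016,-0.033,0,0,1,-0.016,-0.033,0,0,1,0,0,0,0,1,0,0,0,0,1,0,0,0,0]}}

```text
time: 32.6
position: [472.1, 315.1, 116.7]
ee_rot: [[1.0, -0.0, -0.001], [-0.0, -1.0, -0.001], [-0.001, 0.001, -1.0]]
force: [0.4, 0.3, -3.4]
width: 35.2
grip_force: 30.0
```

Run:
```python
from h import *
s=readout.state(); print(s["position"],s["force"],s["width"])
im,d=capture("wrist"); cv2.imwrite("pics/w5.png",im[:,:,::-1])
for t in("flange_up","flange_down","tray"):
  for r in regions_of("wrist",t)[:1]:
    P=world("wrist",d,r["pixels"]);T=toplayer(P); print(t,r["score"],r["bbox"],T.mean(0),cv2.minAreaRect(T[:,:2].astype(np.float32)))
```

```text
[472.11988886 315.07846642 116.65590837] [ 0.40253237  0.32781986 -3.38257102] 35.1708832995984
flange_up 0.75 [264.6, 200.8, 378.4, 294.9] [479.6646362  315.65038552 141.7437736 ] ((487.000732421875, 315.6043701171875), (35.529266357421875, 33.066165924072266), 89.71131134033203)
flange_down 0.69 [279.6, 173.8, 364.9, 218.7] [488.92682151 316.97565973  45.34496135] ((486.92095947265625, 316.8387451171875), (30.302858352661133, 58.605613708496094), 1.5320699214935303)
tray 0.79 [203.0, 86.5, 433.9, 259.8] [515.22686466 316.12983701  25.563508  ] ((488.1422424316406, 316.536865234375), (128.76776123046875, 160.7557830810547), 3.351719617843628)
```

View pics/w5.png

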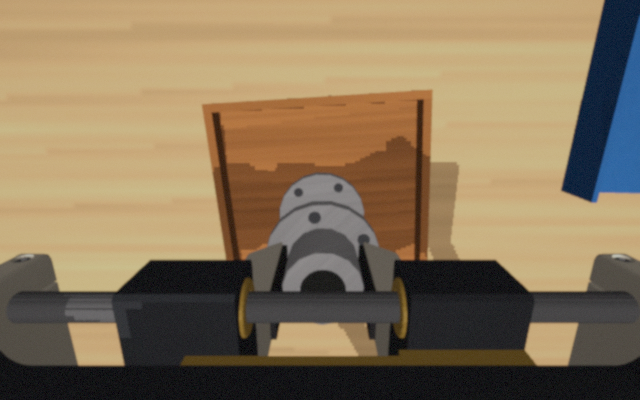

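Emit:
{"api": "jog_arm", "payload": {"steps": [1,0.0005,-0.001,0.02,0,1,0,0,0.02,0,1,0,0,0.012,0,1,0,0,0.004,0,1,0,0,0,0,1,0,0,0,0,1,0,0,0,0]}}

```text
time: 33.67
position: [472.9, 317.1, 61.8]
ee_rot: [[1.0, 0.001, 0.001], [0.001, -1.0, 0.0], [0.001, -0.0, -1.0]]
force: [-0.4, 0.8, -3.1]
width: 35.4
grip_force: 30.0
```

Emit:
{"api": "jog_arm", "payload": {"steps": [1,0,0.0005,0.003,0,1,0,0,0,0,1,0,0,0,0,1,0,0,0,0]}}

```text
time: 34.17
position: [472.7, 316.4, 58.2]
ee_rot: [[1.0, 0.001, 0.0], [0.001, -1.0, -0.0], [0.0, 0.0, -1.0]]
force: [0.2, 0.0, -2.6]
width: 35.2
grip_force: 30.0
```

Emit:
{"api": "jog_arm", "payload": {"steps": [1,0,0,0.001,0,1,0,0,0,0,1,0,0,0,0]}}

```text
time: 34.55
position: [472.8, 316.4, 57.3]
ee_rot: [[1.0, 0.001, 0.0], [0.001, -1.0, 0.0], [0.0, -0.0, -1.0]]
force: [0.0, -0.1, 0.6]
width: 35.4
grip_force: 30.0
```

Contact. Release, rise and check.

Emit:
{"api": "jog_arm", "payload": {"steps": [0.35,0,0,0,0,0.35,0,0,0,0,0.35,0,0,0,0,0.35,0,0,-0.02,0,0.35,0,0,-0.03,0,0.35,0,0,-0.04,0,0.35,0,0,-0.04,0,0,0,0,0,0,0,0,0,0,0]}}

```text
time: 35.67
position: [472.2, 316.2, 186.5]
ee_rot: [[1.0, 0.001, -0.001], [0.001, -1.0, -0.001], [-0.001, 0.001, -1.0]]
force: [1.0, 0.3, -0.3]
width: 75.1
grip_force: 0.0
```

Run:
```python
from h import *
s=readout.state(); print(s["position"],s["force"],s["width"])
im,d=capture("wrist"); cv2.imwrite("pics/w6.png",im[:,:,::-1])
for t in("flange_up","flange_down"):
  for r in regions_of("wrist",t)[:1]:
    P=world("wrist",d,r["pixels"]);T=toplayer(P); print(t,r["score"],r["bbox"],T.mean(0),cv2.minAreaRect(T[:,:2].astype(np.float32)))
    B=P[abs(P[:,2]-52)<3]; print("brim",len(B),B.mean(0),cv2.minAreaRect(B[:,:2].astype(np.float32)))
im,d=capture("top")
for t in("canister","carton"):
  for r in regions_of("top",t)[:2]:
    T=toplayer(world("top",d,r["pixels"])); print(t,r["score"],T.mean(0),cv2.minAreaRect(T[:,:2].astype(np.float32)))
```

```text
[472.15571781 316.17367469 186.488872  ] [ 1.02171282  0.33386829 -0.30039767] 75.11368405936204
flange_up 0.91 [288.0, 157.4, 355.5, 229.1] [471.91810758 316.95343748  81.27158014] ((471.50274658203125, 316.8967590332031), (35.25662612915039, 34.8974609375), 73.3577651977539)
brim 1717 [478.94539382 316.92405692  51.2235431 ] ((471.31719970703125, 316.9251403808594), (57.96601867675781, 59.23615264892578), 89.584228515625)
canister 0.95 [ 528.9383713  -298.88724295  108.95857435] ((529.3377075195312, -298.8795166015625), (54.19899368286133, 54.50201416015625), 18.10682487487793)
carton 0.69 [ 430.06896526 -308.6916656   114.02635682] ((429.8776550292969, -308.6596374511719), (49.271541595458984, 50.60001754760742), 0.6053268909454346)
```

View pics/w6.png

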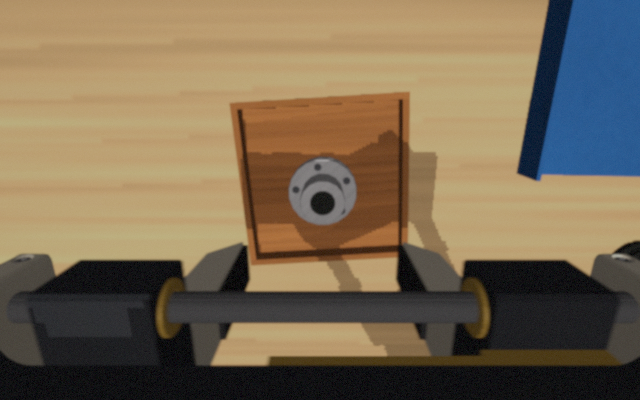

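Emit:
{"api": "jog_arm", "payload": {"steps": [0,-0.0023,0.0348,0,0,0,-0.0023,0.0348,0,0,0,-0.0023,0.0348,0,0,0,-0.0023,0.0348,0,0,0,-0.0023,0.0348,0,0,0,-0.0023,0.0348,0,0,0,-0.0023,0.0348,0,0,0,-0.0023,0.0348,0,0,0,-0.0023,0.0348,0,0,0,-0.0023,0.0348,0,0,0,-0.0023,0.0348,0,0,0,-0.0023,0.0348,0,0,0,-0.0023,0.0348,0,0,0,-0.0023,0.0348,0,0,0,-0.0023,0.0348,0,0,0,-0.0023,0.0348,0,0,0,-0.0023,0.0348,0,0,0,-0.0023,0.0348,0,0,0,0,0,0,0,0,0,0,0,0], "newtons": 25}}

```text
time: 38.48
position: [431.5, -309.4, 186.8]
ee_rot: [[1.0, 0.001, -0.001], [0.001, -1.0, 0.001], [-0.001, -0.001, -1.0]]
force: [0.4, 0.6, -0.5]
width: 92.2
grip_force: 0.0
```

Down 120 onto the carton, and grip.

Emit:
{"api": "jog_arm", "payload": {"steps": [0,-0.0005,0.001,0.03,0,0,0,0,0.03,0,0,0,0,0.03,0,0,0,0,0.025,0,0,0,0,0.005,0,0,0,0,0,0,0,0,0,0,0,1,0,0,0,0,1,0,0,0,0,1,0,0,0,0,1,0,0,0,0,1,0,0,0,0,1,0,0,0,0]}}

```text
time: 40.1
position: [431.2, -311.0, 67.2]
ee_rot: [[1.0, 0.001, -0.0], [0.001, -1.0, -0.0], [-0.0, 0.0, -1.0]]
force: [0.2, -0.3, -0.2]
width: 50.0
grip_force: 25.0
```

Emit:
{"api": "jog_arm", "payload": {"steps": [1,0,0,-0.01,0,1,0,0,-0.03,0,1,0,0,-0.03,0,1,0,0,-0.03,0,1,0,0,-0.03,0,1,0.01,-0.029,0,0,1,0.01,-0.033,0,0,1,0.01,-0.033,0,0,1,0.01,-0.033,0,0,1,0.01,-0.033,0,0,1,0.01,-0.033,0,0,1,0.01,-0.033,0,0,1,0.01,-0.033,0,0,1,0.01,-0.033,0,0,1,0.01,-0.033,0,0,1,0.011,-0.033,0,0,1,0,0,0,4,1,0,0,0,0,1,0,0,0,0]}}

```text
time: 42.48
position: [541.8, 47.7, 197.3]
ee_rot: [[0.998, -0.068, -0.0], [-0.068, -0.998, -0.0], [-0.0, 0.0, -1.0]]
force: [-0.3, 0.1, -2.7]
width: 49.9
grip_force: 25.0
```

Emit:
{"api": "jog_arm", "payload": {"steps": [1,0,0,0.03,0,1,0,0,0.03,0,1,0,0,0.03,0,1,0,0,0.025,0,1,0,0,0.01,0,1,0,0,0.003,0,1,0,0,0,0,1,0,0,0,0]}}

```text
time: 43.48
position: [542.6, 48.0, 70.2]
ee_rot: [[0.998, -0.069, 0.002], [-0.069, -0.998, -0.0], [0.002, 0.0, -1.0]]
force: [-0.8, 0.1, -2.1]
width: 49.6
grip_force: 25.0
```

Emit:
{"api": "jog_arm", "payload": {"steps": [1,0,0,0.002,0,1,0,0,0,0,1,0,0,0,0]}}

```text
time: 43.85
position: [542.0, 48.1, 67.3]
ee_rot: [[0.998, -0.069, 0.0], [-0.069, -0.998, -0.0], [0.0, 0.0, -1.0]]
force: [0.0, -0.4, -2.7]
width: 50.1
grip_force: 25.0
```

Emit:
{"api": "jog_arm", "payload": {"steps": [1,0,0,0.0005,0,1,0,0,0,0,0.3,0,0,0,0,0,0,0,0,0,0,0,0,0,0,0,0,0,0,0,0,0,0,-0.03,0,0,0,0,-0.04,0,0,0,0,-0.04,0,0,0,0,0,-4,0,0,0,0,0]}}

```text
time: 45.22
position: [541.9, 48.0, 177.0]
ee_rot: [[1.0, 0.0, 0.001], [0.0, -1.0, -0.0], [0.001, 0.0, -1.0]]
force: [-0.5, 0.2, -0.5]
width: 91.7
grip_force: 0.0
```

Emit:
{"api": "jog_arm", "payload": {"steps": [0,-0.001,0.033,0,0,0,-0.001,0.035,0,0,0,-0.001,0.035,0,0,0,-0.001,0.035,0,0,0,-0.001,0.035,0,0,0,-0.001,0.035,0,0,0,-0.001,0.035,0,0,0,-0.001,0.035,0,0,0,-0.001,0.035,0,0,0,-0.003,0.035,0,0,0,0,0,0,0,0,0,0,0,0,0,0,0,0,0]}}

```text
time: 46.85
position: [530.3, -298.8, 176.5]
ee_rot: [[1.0, 0.002, -0.0], [0.002, -1.0, 0.001], [-0.0, -0.001, -1.0]]
force: [-0.0, 0.5, -0.9]
width: 91.8
grip_force: 0.0
```

Run:
```python
from h import *
s=readout.state(); print(s["position"],s["force"],s["width"])
for c in("wrist","top"):
 im,d=capture(c)
 for t in("canister","carton"):
  for r in regions_of(c,t)[:1]:
    T=toplayer(world(c,d,r["pixels"])); print(c,t,r["score"],T.mean(0),cv2.minAreaRect(T[:,:2].astype(np.float32)))
```

```text
[ 530.34769445 -298.78653642  176.52457293] [-0.03729615  0.45395432 -0.94613107] 91.7856763978382
top carton 0.94 [540.21592936  49.26595074 114.56839457] ((540.9791259765625, 49.268310546875), (49.8118896484375, 49.85159683227539), 86.17823791503906)
```

Emit:
{"api": "jog_arm", "payload": {"steps": [0,0,0.001,0.03,0,0,0,0,0.03,0,0,0,0,0.03,0,0,0,0,0.019,0,0,0,0,0.001,0,0,0,0,0,0,0,0,0,0,0,1,0,0,0,0,1,0,0,0,0,1,0,0,0,0,1,0,0,0,0,1,0,0,0,0,1,0,0,0,0]}}

```text
time: 48.78
position: [530.2, -300.9, 66.7]
ee_rot: [[1.0, 0.001, -0.0], [0.001, -1.0, -0.0], [-0.0, 0.0, -1.0]]
force: [-0.4, 0.8, 0.5]
width: 57.6
grip_force: 25.0
```

Emit:
{"api": "jog_arm", "payload": {"steps": [1,0,0,-0.01,0,1,0,0,-0.03,0,1,0,0,-0.03,0,1,0,-0.0155,0,0,1,0.002,-0.035,0,0,1,0.002,-0.035,0,0,1,0.002,-0.035,0,0,1,0.002,-0.035,0,0,1,0.002,-0.035,0,0,1,0.001,-0.035,0,0,1,0,-0.015,0,0,1,0,0,0,0,1,0,0,0.03,0,1,0,0,0.025,0,1,0,0,0.01,0,1,0,0,0.004,0,1,0,0,0,0,1,0,0,0,0]}}

```text
time: 51.02
position: [541.6, -60.7, 68.6]
ee_rot: [[1.0, 0.001, 0.002], [0.001, -1.0, -0.001], [0.002, 0.001, -1.0]]
force: [-0.3, 0.8, -4.2]
width: 57.6
grip_force: 25.0
```

Emit:
{"api": "jog_arm", "payload": {"steps": [1,0,0,0.001,0,1,0,0,0,0,1,0,0,0,0]}}

```text
time: 51.4
position: [541.1, -60.4, 66.8]
ee_rot: [[1.0, 0.001, 0.0], [0.001, -1.0, -0.0], [0.0, 0.0, -1.0]]
force: [-0.9, 0.3, -4.3]
width: 57.6
grip_force: 25.0
```

Emit:
{"api": "jog_arm", "payload": {"steps": [1,0,0,0.0005,0,1,0,0,0,0,0.3,0,0,0,0,0,0,0,0,0,0,0,0,0,0,0,0,0,0,0,0,0,0,-0.03,0,0,0,0,-0.04,0,0,0,0,-0.04,0,0,0,0,-0.04,0,0,0,0,0,0,0,0,0.035,0,0,0,0,0.035,0,0,0,0,0.035,0,0,0,0,0.035,0,0,0,0,0.035,0,0,0,0,0.035,0,0,0,0,0,0,0,0,0,0,0,0]}}

```text
time: 53.78
position: [540.8, -269.7, 215.1]
ee_rot: [[1.0, 0.001, -0.002], [0.001, -1.0, 0.001], [-0.002, -0.001, -1.0]]
force: [0.4, 0.4, -0.6]
width: 92.2
grip_force: 0.0
```

Run:
```python
from h import *
s=readout.state(); print(s["position"],s["force"],s["width"])
for c in("side","top"):
 im,d=capture(c)
 if c=="side": cv2.imwrite("pics/s9.png",cv2.resize(im[100:400,160:500,::-1],None,fx=2,fy=2))
 for t in("canister","carton","flange_up"):
  for r in regions_of(c,t)[:1]:
    T=toplayer(world(c,d,r["pixels"])); print(c,t,r["score"],T.mean(0),cv2.minAreaRect(T[:,:2].astype(np.float32)))
```

```text
[ 540.8141978  -269.74057938  215.119109  ] [ 0.37685378  0.375266   -0.57120854] 92.2205804656732
side canister 0.93 [540.03490076 -56.13652608 109.48925806] ((541.0659790039062, -29.358966827392578), (112.02375030517578, 53.75790786743164), 88.04322814941406)
side carton 0.68 [541.19829418  51.63138732 114.35702177] ((540.74267578125, 50.45313262939453), (52.622528076171875, 49.938201904296875), 84.62622833251953)
side flange_up 0.71 [472.25973583 318.79307134  82.17314303] ((472.5590515136719, 317.861328125), (34.621559143066406, 34.97612762451172), 18.478900909423828)
top canister 0.79 [540.62136146 -58.98217802 109.84498632] ((540.2540283203125, -58.877479553222656), (52.8731689453125, 52.590782165527344), 1.2864809036254883)
top carton 0.86 [540.39479273  49.64411937 114.51006554] ((540.9495849609375, 49.38328552246094), (50.0086555480957, 49.822391510009766), 85.78465270996094)
top flange_up 0.9 [471.09420448 317.74624348  82.46856778] ((471.8070983886719, 317.43048095703125), (30.540367126464844, 34.00560760498047), 1.7621440887451172)
```

View pics/s9.png

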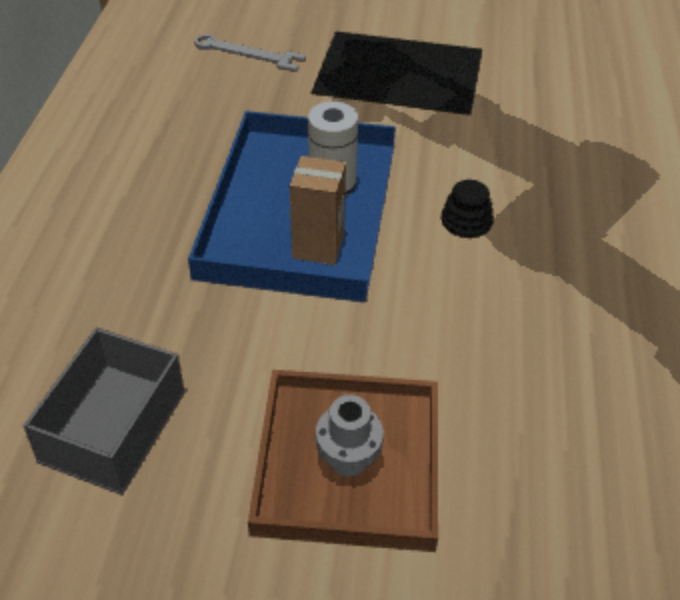

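The picture shows the stack in the middle of the tray (350,440). The canister (333,150) and carton (318,210) stand upright in the bay within 1–2 mm of where they started.

```bash
python3 -c "
from rig import job; print(job.finish_job())"
```

```text
the job is handed in; nothing more can be done
None
```

The job is handed in at about 54 s of the 136 s allowed (the hand-in call gave no verdict): the flanges are stacked in the middle of the tray, the canister and carton are back upright within about 2 mm of their starts by camera, and the boot, spanner and bin were not touched.

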